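# Set the polisher's speed and start it

### The arm

A 7-joint arm with a two-finger parallel gripper is mounted at the origin on the work surface. World frame = base frame: x ahead of the robot, y to its left, z up, the work surface at z = 0. Lengths are in m, angles in rad, forces in N, time in s.
With the tool pointing down it reaches from about 0.4 to 0.85 m from the base axis. Payload 6.9 kg.
Tool frame: the origin (TCP) lies on the mounting face of the last link; the fingertips stand 173 mm ahead of it and the grasp point (between the pads) lies 155 mm ahead of it; z points along the fingers, y is the line along which they close (so a half turn about z gives the same grasp; the last joint's range is limited). The gripper opens to 85 mm and grips with 20 to 120 N. Pads are 22 mm wide; open, the fingers measure 114 mm over their backs; the gripper's body (76 mm by 85 mm) begins 54 mm behind the grasp point. The pads swing forward as they close: fully open they stand 13 mm farther back than shut.
Start: joints at [1.286, 0.507, -0.238, 1.5, 0.126, 1.149, -0.155], TCP at [0.237, -0.578, 0.405] pointing down, gripper open.
Joint ranges: [-3.08, 3.08], [-0.24, 2.05], [-1.43, 1.35], [0, 2.5], [-1.52, 4.66], [0.17, 1.96], [-2.89, 2.89]. Speed limits (rad/s): [2.39, 2.39, 3.14, 3.14, 3.14, 3.14, 3.14].

### API

Orientations are given as [roll, pitch, yaw] about the fixed x, y, z axes, in that order (R = Rz(yaw) Ry(pitch) Rx(roll)).
In Python, from station import arm gives the robot as it stands.
- The arm moves only by the tool move_arm, never from a script. Its argument "series" is a list of rows, each a list of 7 numbers: the shift along the tool's x, y, z in units of 50 cm (1.0 is 50 cm), then the turn, a rotation vector about the tool's x, y, z in units of pi rad (1.0 is pi rad), then the opening, from 0 (shut) to 1 (fully open). In form: [[x, y, z, ax, ay, az, fingers], ...]. A call has 1 to 20 rows; each row shifts and turns the commanded pose from where the row before left it, along the tool's axes as they then stand; what a row does not reach is not made up. A row lasts 1/10 s, in which the tool goes at most 50 mm and 8.59 degrees, less where a joint would pass 70% of its speed; a pose out of reach is approached as far as the arm can. A call with a number of a shift or a turn outside -1 to 1 is refused whole. A call with a gripper value outside its range is refused whole. The fingers move at their own pace and stop on an object; "squeeze" is the grip in N (left out, the last holds). Time passes only in rows, so rows that do not move let the fingers close. It gives the time, the measured TCP pose, the force, the opening and the grip force at its end, in the units of the state.
- arm.read_state(): the state, without advancing time (a new reading comes with each control period).
- arm.grab_frame(name): name is "side" or "top"; returns (picture, depth): 420x560x3 uint8, red, green, blue; 420x560 float32, m along the optical axis (not along the pixel's ray), 0 where there is no reading.
- arm.calibration(name): a dict with "fov_y" (degrees; the focal length in pixels is half the picture's height over the tangent of half this angle, whatever the lens; pixels are square), "cx", "cy" (the principal point, pixels), "cam_to_world" (4x4, takes a point from camera to world coordinates). Camera axes: x right, y down, z forward; pixel columns grow to the right and rows downward; lengths in m; the calibration is good to about 2 mm. A picture is of the moment at which its call begins. calibration takes no time and is no camera call.
- arm.finish_job(): hands the job in; it is judged then, once.
The state is a dict: "t": time; "q": joint angles; "joint_vel": joint speeds; "joint_torque": joint torques, N m; "eef_pos": TCP position; "eef_rot": TCP orientation; "force": force on the tool from outside, world axes, zero at the start; "ft_torque": the same for the moment, N m; "width": opening from 0.0 (shut) to 1.0 (fully open); "finger_force": force on a finger pad.
Only numpy, scipy, OpenCV 4.12 (cv2) and the standard library are available. Lean on these libraries where they do the work, as an engineer would, in place of code of your own. Each camera call takes 0.05 s, during which the arm holds its last target. There are 200 camera calls.

### The job

Turn the black speed dial on the sloping console until its white line points at the red tab on the scale, let go of it, and only then start the polisher: push the green switch knob fully in and, holding it in, turn it a quarter turn clockwise to its stop, so that it stays in when you let go. Do not shift the red tab, and leave the other things on the bench where they are.

Things in the scene. Friction and masses are not known exactly. Their poses are not given: they have to be found in the camera images.
- console: Dark grey speed console fixed to the bench, 170 (x) x 180 (y) x 134 mm high, origin under its centre, front at its own -x. The panel rises at 30 degrees from 50 mm high at the front edge: its outward normal leans 30 degrees from vertical towards the console's -x. The dial's axis meets the panel 16 mm in front of the origin, 90 mm up.
- dial_grip (a point): On the black dial's axis, 31 mm out from the panel: grip here. z is the dial's axis, out of the panel; x is the way the white line points (turns with the dial). Round skirt of radius 26 mm, up to 7 mm off the panel; on it a bar grip 46 mm long (along x, centred), 14 mm wide, up to 40 mm off the panel. The white line runs along half of the bar's top and down that end. The space around it is clear.
- dial_line (a point): Point that turns with the dial: 40 mm from the axis along the white line, 3 mm off the panel. The dial is set when it coincides with mark_tip.
- dial (a joint): Dial angle, 0 to 5.24 rad, growing clockwise as seen from in front of the panel; stiff by friction of about 0.05 Nm, stays where it is left. Starts between 0.1 and 1.0 rad, always 1.6 to 3.7 rad short of (anticlockwise from) the red tab.
- mark_tip (a point): Inner tip of the red tab, a small pointer lying on the white scale: 40 mm from the dial's axis, 3 mm off the panel; the tab reaches out to 58 mm, is 16 mm wide there and stands 6 mm off the panel. It can be pushed round the scale, but must not be.
- mark (a joint): Angle of the red tab about the dial's axis, counted as the dial's: the dial is set when dial equals it (2.6 to 3.8 rad).
- switchbox: Grey start-switch box with a yellow disc, fixed to the bench, 110 x 110 x 60 mm high, origin at the centre of its underside. The switch knob stands upright on the middle of its top.
- switch_grip (a point): On the green switch knob's upright axis: grip here; 101 mm above the bench while the knob is out. x points along the knob's white line. Skirt of radius 24 mm, 10 to 16 mm above the box's top; on it a bar grip 42 mm long (along x, centred), 14 mm wide, up to 50 mm above the box's top.
- switch_push (a joint): How far the green knob is pushed in: 0 (out) to 0.007 m (hard stop). A spring pushes it out with 4 N, 7.5 N at full depth. Out, it cannot turn (a lug sits in a slot). More than 4.5 mm in, it turns freely; once turned, the lug catches under a lip, so that let go it stays about 4 mm in. Not turned, it springs out.
- switch_turn (a joint): Turn of the green knob, 0 (off, white line along the box's +x, at the black tick) to 1.57 rad (on, hard stop, at the green tick on the box's -y), clockwise seen from above; friction about 0.03 Nm.
- black_spool: Bystander: black thread spool, 40 mm across, 55 mm high, origin under its centre.
- tan_spool: Bystander: tan thread spool, 40 mm across, 55 mm high, origin under its centre.
- stone: Bystander: river stone, 90 mm across, 40 mm high, origin under its centre.
- pliers: Bystander: pliers with red handles lying along their x, about 140 mm long, 46 mm wide, 12 mm high.
- spray: Bystander: pale grey spray can with a white band, 52 mm across, 160 mm high, origin under its centre.
- pickle_bowl: Bystander: small white bowl, 80 mm across, 35 mm high, origin under its centre.
- screwdriver: Bystander: yellow-handled screwdriver, 160 mm long, lying along its x.
Not all that is in view belongs to the job. What is meant by the switchbox is not pink, and is the larger of those in its own colour.

How it is judged:
On the way, in this order (a step that is already met when the one before it is completed fails the run):
1. the dial's white line points at the red tab (within 5 degrees) and the dial is let go, with the switch still off (distance between dial_line and mark_tip below 0.0035 m and contact force between the fingers and console below 0.2 N and value of joint switch_turn below 0.3 rad), for 0.2 s.
2. the green knob is pushed in and turned clockwise to its stop (value of joint switch_push above 0.0025 m and value of joint switch_turn above 1.35 rad), for 0.1 s.
At the end, for the whole second after the job is handed in: The dial's white line points at the red tab within 5 degrees (3.5 mm at 40 mm from the axis), and the green switch knob stays in by itself (more than 2.5 mm) and is turned to on (more than 1.35 of 1.57 rad) (all of step 2 and distance between dial_line and mark_tip below 0.0035 m); the robot touches nothing.
It fails at once if the switch is turned on before the dial is set to the tab (value of joint switch_turn above 0.6 rad and distance between dial_line and mark_tip above 0.006 m).
It fails at once if the red tab is shifted (more than 3 mm) (distance of mark_tip from where it was at the start of the episode above 0.003 m).
It fails at once if something else on the bench is shifted (more than 25 mm) (distance of any of black_spool, tan_spool, stone, pliers, spray, pickle_bowl, screwdriver from where it was at the start of the episode above 0.025 m).
It also fails if it takes over 64 s, if anything falls off the work surface, if the arm or the gripper's body presses on something with over 40 N, if the wrist force passes 120 N, or if a joint passes its speed limit or range.

## Working session

There is one attempt and no reset: what is moved stays moved. The work goes in short steps, Python scripts to look and compute and a tool call to move; the robot and the scene stay as the last step left them, time stands still between calls to the robot, and variables do not carry over. Pictures are saved under pics/ and viewed, at most 10 in all, crops included, and the job is handed in when it is done.

Besides the shell and the picture viewer there is one more tool, called after "Emit:" by a JSON object that holds its "method" and its "body", one argument or row to a line. move_arm: Moves the arm, as the interface text tells. Shifts and turns lie within -1 to 1; 1 stands for 50 cm of shift or pi rad of turn. Its arguments: {"type":"object","properties":{"series":{"type":"array"},"squeeze":{"type":"number"}},"required":["series"]}

```bash
ls; mkdir -p pics; cat > h.py <<'E'
import numpy as np, cv2
from station import arm
def cal(n):
    c=arm.calibration(n); return 210/np.tan(np.radians(c["fov_y"])/2),c["cx"],c["cy"],np.array(c["cam_to_world"])
def cloud(n,d):
    f,cx,cy,T=cal(n); v,u=np.mgrid[:d.shape[0],:d.shape[1]]
    P=np.stack([(u-cx)/f*d,(v-cy)/f*d,d],-1); return P@T[:3,:3].T+T[:3,3]
def proj(n,p):
    f,cx,cy,T=cal(n); q=(np.asarray(p)-T[:3,3])@T[:3,:3]; return np.stack([cx+f*q[...,0]/q[...,2],cy+f*q[...,1]/q[...,2]],-1)
def ray(n,u,v):
    f,cx,cy,T=cal(n); return T[:3,3],T[:3,:3]@np.array([(u-cx)/f,(v-cy)/f,1.])
def hit(n,u,v,p0,nrm):
    o,r=ray(n,u,v); return o+r*(np.dot(np.asarray(p0)-o,nrm)/np.dot(r,nrm))
E
python3 - <<'E'
from h import *
for n in("side","top"):
    p,d=arm.grab_frame(n); cv2.imwrite(f"pics/{n}0.png",p[...,::-1]); np.savez(f"{n}0.npz",p=p,d=d)
    c=arm.calibration(n);print(n,c, (d>0).mean())
print(arm.read_state())
E
```

```text
pics
side {'fov_y': 45.44542615122495, 'cx': 270.7061879416048, 'cy': 222.83684806533657, 'cam_to_world': array([[-0.96717159, -0.16950243,  0.18933581,  0.33389178],
       [-0.25372275,  0.68595367, -0.68197678,  0.85882156],
       [-0.01427887, -0.70762737, -0.70644152,  0.97928444],
       [ 0.        ,  0.        ,  0.        ,  1.        ]])} 0.99578231292517
top {'fov_y': 47.46858101016174, 'cx': 283.5066901854609, 'cy': 216.88245653202313, 'cam_to_world': array([[-1.82330238e-02, -9.92194030e-01,  1.23363547e-01,
         4.31280092e-01],
       [-9.99833762e-01,  1.80848908e-02, -2.32055698e-03,
         3.76790106e-03],
       [ 7.14265107e-05, -1.23385350e-01, -9.92358831e-01,
         1.22304212e+00],
       [ 0.00000000e+00,  0.00000000e+00,  0.00000000e+00,
         1.00000000e+00]])} 0.9958630952380952
{'t': 0.1, 'q': array([ 1.28648646,  0.50826165, -0.23753942,  1.50097152,  0.12568355,
        1.14888397, -0.15479518]), 'joint_vel': array([ 0.00162697, -0.00226686, -0.00038281, -0.00246221, -0.00041145,
        0.00085814,  0.000878  ]), 'joint_torque': array([-4.83762371e-03, -6.21837258e+01, -2.19447032e+00, -2.50204486e+01,
        1.25736510e-02,  7.92856095e-03,  1.99735916e-05]), 'eef_pos': array([ 0.23739483, -0.57800051,  0.40393292]), 'eef_rot': array([-3.14005388e+00,  8.91116936e-07,  3.89819567e-01]), 'force': array([0.70096527, 0.24682609, 0.22623578]), 'ft_torque': array([-0.02701477, -0.00894086, -0.00661351]), 'finger_force': 0.0, 'width': 1.0002530576526174}
```

View pics/top0.png

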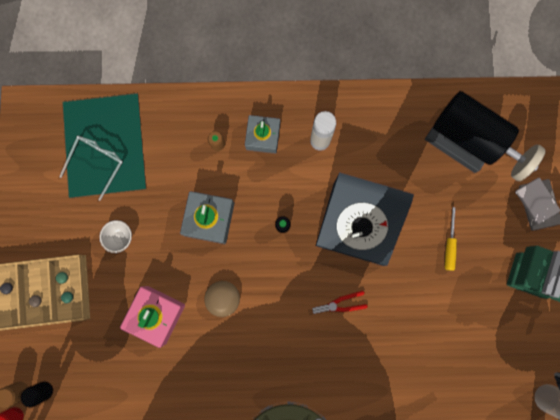

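View pics/side0.png

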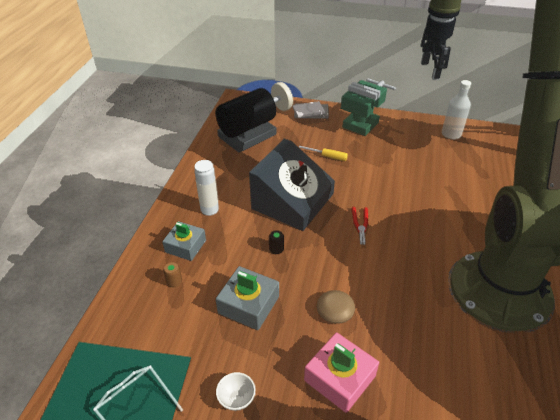

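The top view shows the console at about (365,220), its dial at (362,226) and the red tab at (384,223). The larger grey box at (207,217) is the switchbox; the smaller grey one at (262,132) and the pink one at (150,317) are decoys. Next I measure these.

```bash
python3 - <<'E'
from h import *
S={n:np.load(f"{n}0.npz") for n in("side","top")}
for n in S:
    p,d=S[n]["p"],S[n]["d"]; C=cloud(n,d); hsv=cv2.cvtColor(p,cv2.COLOR_RGB2HSV); V=hsv[...,2].astype(int); Sa=hsv[...,1]
    c0,r0,c1,r1={"top":(310,165,420,275),"side":(240,130,345,235)}[n]
    reg=np.zeros(V.shape,bool); reg[r0:r1,c0:c1]=1; 
    # panel plane by RANSAC restricted near expected tilt
    m=reg&(C[...,2]>.045)&(C[...,2]<.15)&(d>0); P=C[m]; best=0; g=np.random.default_rng(0)
    for _ in range(600):
        a,b,c=P[g.choice(len(P),3)]; k=np.cross(b-a,c-a); l=np.linalg.norm(k)
        if l<1e-6: continue
        k/=l; k*=np.sign(k[2]); 
        if abs(k[2]-.866)>.06: continue
        s=(abs((P-a)@k)<.002); 
        if s.sum()>best: best=s.sum(); I=s
    Q=P[I]; c=Q.mean(0); k=np.linalg.svd(Q-c,full_matrices=False)[2][2]; k*=np.sign(k[2])
    print(n,"plane",c,k,best,len(P),"yaw of console",np.arctan2(-k[1],-k[0]))
    # white scale disc
    w=reg&(abs((C-c)@k)<.004)&(V>140)&(Sa<60); cs=max(cv2.findContours(w.astype(np.uint8),0,1)[0],key=cv2.contourArea); 
    e=cv2.fitEllipse(cv2.convexHull(cs)); print("disc",e, hit(n,*e[0],c,k))
    r=reg&((hsv[...,0]<10)|(hsv[...,0]>170))&(Sa>120)&(V>80)
    v,u=np.nonzero(r); print("red",len(u),u.mean(),v.mean(),[tuple(x) for x in zip(u,v)][:60])
    # switch box top
    c0,r0,c1,r1={"top":(170,180,245,255),"side":(205,255,295,340)}[n]
    reg=np.zeros(V.shape,bool); reg[r0:r1,c0:c1]=1
    t=reg&(abs(C[...,2]-.06)<.006)
    cs=max(cv2.findContours(t.astype(np.uint8),0,1)[0],key=cv2.contourArea); R=cv2.minAreaRect(cs)
    H=np.array([hit(n,*q,(0,0,.06),(0,0,1)) for q in cv2.boxPoints(R)]); print("box medz",np.median(C[...,2][t]),H.mean(0),np.linalg.norm(np.diff(H,axis=0),axis=1),np.arctan2(*(H[1]-H[0])[1::-1]),
       "world minrect",cv2.minAreaRect(C[t][:,:2].astype(np.float32)))
    y=reg&(hsv[...,0]>20)&(hsv[...,0]<35)&(Sa>120)&(V>90); g_=reg&(hsv[...,0]>40)&(hsv[...,0]<85)&(Sa>100)
    print("yellow",C[y].mean(0),C[y].min(0),C[y].max(0)); gt=g_&(C[...,2]>.103)
    print("green top",gt.sum(),C[gt].mean(0),cv2.minAreaRect(C[gt][:,:2].astype(np.float32)), np.percentile(C[g_][:,2],[5,95]))
t=S["top"]["p"];s=S["side"]["p"]
a=cv2.resize(t[180:270,315:415],None,fx=4,fy=4,interpolation=2);b=cv2.resize(s[140:230,245:345],None,fx=4,fy=4,interpolation=2)
a=np.hstack([a,b]);c=cv2.resize(t[180:255,170:245],(225,225),interpolation=2);e=cv2.resize(s[260:335,210:285],(225,225),interpolation=2)
z=np.zeros((225,800,3),np.uint8);z[:,:225]=c;z[:,300:525]=e
cv2.imwrite("pics/crop.png",np.vstack([a,z])[...,::-1])
E
```

```text
side plane [ 0.55029335 -0.18162672  0.09259949] [-0.4833617   0.14790884  0.86283512] 1764 4204 yaw of console -0.2969525631058663
disc ((295.08966064453125, 179.06771850585938), (28.51742172241211, 40.73291778564453), 144.6868438720703) [ 0.5499262  -0.17827592  0.09181941]
red 18 300.6111111111111 162.94444444444446 [(np.int64(299), np.int64(161)), (np.int64(300), np.int64(161)), (np.int64(301), np.int64(161)), (np.int64(299), np.int64(162)), (np.int64(300), np.int64(162)), (np.int64(301), np.int64(162)), (np.int64(302), np.int64(162)), (np.int64(303), np.int64(162)), (np.int64(299), np.int64(163)), (np.int64(300), np.int64(163)), (np.int64(301), np.int64(163)), (np.int64(302), np.int64(163)), (np.int64(300), np.int64(164)), (np.int64(301), np.int64(164)), (np.int64(302), np.int64(164)), (np.int64(300), np.int64(165)), (np.int64(301), np.int64(165)), (np.int64(300), np.int64(166))]
box medz 0.059678868995419965 [0.57886159 0.19418619 0.06      ] [0.11913439 0.13043884 0.11321643] -1.573873422165198 world minrect ((0.5780887603759766, 0.19249528646469116), (0.11289247870445251, 0.1
[... 1177 characters left out ...]
(224)), (np.int64(382), np.int64(225)), (np.int64(383), np.int64(225)), (np.int64(384), np.int64(225)), (np.int64(385), np.int64(225)), (np.int64(386), np.int64(225))]
box medz 0.059895022624057104 [0.58169716 0.1917287  0.06      ] [0.10983917 0.11180903 0.10955986] -0.18896294072268668 world minrect ((0.5820035934448242, 0.19212491810321808), (0.11056041717529297, 0.11009641736745834), 77.97974395751953)
yellow [0.57561962 0.18785224 0.06242957] [0.5516434  0.16360636 0.05392675] [0.61011954 0.22131815 0.10812909]
green top 71 [0.57569432 0.19229215 0.10950579] ((0.5804736614227295, 0.1919894814491272), (0.014161800034344196, 0.03889594227075577), 79.05964660644531) [0.07333918 0.11141617]
```

View pics/crop.png

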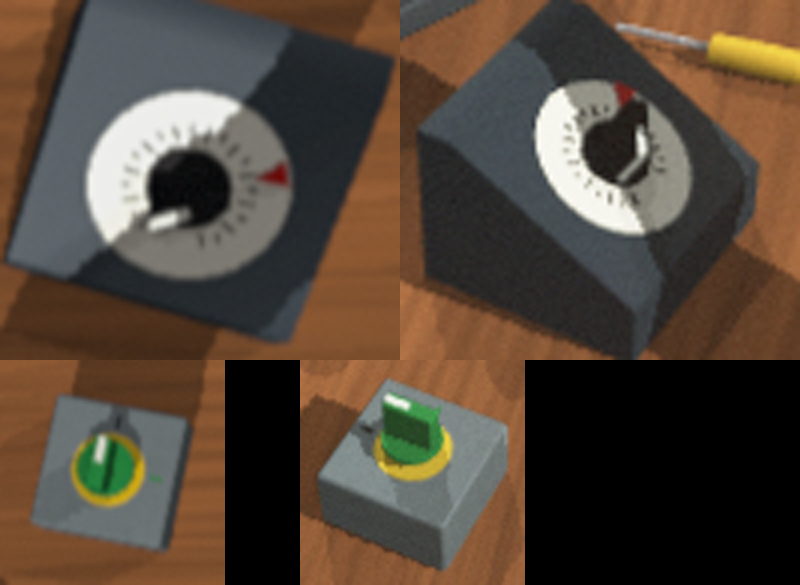

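The crop shows the white line pointing down-left and the tab at right (top view), so about 200° clockwise. The switch's white line is at the black tick (far side) and its green tick is on the right. Now the dial angles in the panel frame.

```bash
cat > dial.py <<'E'
from h import *
YAW=-0.30
c,s=np.cos(YAW),np.sin(YAW)
N=np.array([-.5*c,-.5*s,.866]); EX=np.array([.866*c,.866*s,.5]); EY=np.array([-s,c,0.])
BOX={"top":(310,165,420,275),"side":(240,130,345,235)}
def masks(n,p):
    hsv=cv2.cvtColor(p,cv2.COLOR_RGB2HSV); reg=np.zeros(p.shape[:2],bool); a,b,e,f=BOX[n]; reg[b:f,a:e]=1
    red=reg&((hsv[...,0]<10)|(hsv[...,0]>170))&(hsv[...,1]>120)&(hsv[...,2]>70)
    return hsv,reg,red
def center(n,p,d,P0):
    hsv,reg,red=masks(n,p); C=cloud(n,d); off=(C-P0)@N
    w=reg&(hsv[...,1]<75)&(hsv[...,2]>95)&(abs(off)<.006)|red
    w=cv2.morphologyEx(w.astype(np.uint8),cv2.MORPH_OPEN,np.ones((2,2)))
    k=max(cv2.findContours(w,0,1)[0],key=cv2.contourArea); h=cv2.convexHull(k)
    H=np.array([hit(n,*q[0],P0+.002*N,N) for q in h]); 
    E=np.stack([(H-P0)@EX,(H-P0)@EY],1); (x,y),r=cv2.minEnclosingCircle(E.astype(np.float32)); f=cv2.fitEllipse(E.astype(np.float32))
    return P0+f[0][0]*EX+f[0][1]*EY,f,r
E
python3 - <<'E'
from dial import *
P0=np.array([.5538,-.1852,.0945]) 
for n in("side","top"):
    z=np.load(n+"0.npz");p,d=z["p"],z["d"];ct,f,r=center(n,p,d,P0);print(n,"centre",ct,f,r)
    # implied origin height
    hsv,reg,red=masks(n,p); v,u=np.nonzero(red)
    A=[hit(n,a,b,ct+.006*N,N)-ct for a,b in zip(u,v)]; A=np.array(A); X,Y=A@EX,A@EY
    print(" red ang",np.degrees(np.arctan2(Y.mean(),X.mean())),np.hypot(X,Y).min(),np.hypot(X,Y).max())
    C=cloud(n,d)-ct; w=reg&(hsv[...,2]>110)&(hsv[...,1]<75)&(np.hypot(C@EX,C@EY)<.03)&(C@N>.012)
    W=C[w]; print(" white",w.sum()); print(np.round(1000*np.stack([W@EX,W@EY,W@N],1)[::3]).astype(int).tolist())
    b=reg&(C@N>.034)&(C@N<.046)&(np.hypot(C@EX,C@EY)<.035)
    # bar-top plane via depth
    B=C[b]; B2=np.stack([B@EX,B@EY],1).astype(np.float32); print(" bar",b.sum(),cv2.minAreaRect(B2),np.median(B@N))
    wt=w&(C@N>.034); print(" top white ang",np.degrees(np.arctan2((C[wt]@EY).mean(),(C[wt]@EX).mean())),wt.sum())
E
```

```text
side centre [ 0.54114543 -0.18271194  0.08709547] ((-0.014809058047831059, -0.0013627512380480766), (0.12007857859134674, 0.12413336336612701), 10.239950180053711) 0.06276717036962509
 red ang -42.98123898496417 0.04320140006132477 0.1830441045187721
 white 29
[[3, 5, 43], [0, 3, 41], [-4, 6, 43], [-6, 8, 42], [-8, 4, 35], [-9, 12, 41], [-11, 14, 41], [-9, 20, 33], [-11, 17, 27], [-9, 18, 14]]
 bar 82 ((0.003895148169249296, 0.0009727552533149719), (0.01583585888147354, 0.047401394695043564), 36.19309997558594) 0.03985975286369464
 top white ang 113.4513251397621 20
top centre [ 0.56266368 -0.16632128  0.09616787] ((0.0033357441425323486, 0.02065492980182171), (0.16480250656604767, 0.21257492899894714), 86.39685821533203) 0.09926889091730118
 red ang -79.57252297861734 0.06120325589913497 0.07531243979917207
 white 32
[[-17, -1, 32], [-15, -12, 41], [-13, -18, 41], [-21, -6, 38], [-18, -13, 39], [-14, -19, 43], [-21, -7, 42], [-21, -14, 38], [-26, -6, 38], [-23, -12, 40], [-27, -8, 39]]
 bar 102 ((-0.011685416102409363, -0.01994561403989792), (0.014581471681594849, 0.04324554279446602), 36.08232116699219) 0.03895083425995874
 top white ang -149.72627029633233 31
```

```bash
python3 - <<'E'
import re
s=open('dial.py').read()
s=s.replace('w=reg&(hsv[...,1]<75)&(hsv[...,2]>95)&(abs(off)<.006)|red','red=red&(abs(off)<.015); w=reg&(hsv[...,1]<SAT)&(hsv[...,2]>95)&(abs(off)<.006)|red').replace('YAW=-0.30','YAW=-0.30;SAT=45')
open('dial.py','w').write(s)
E
python3 - <<'E'
from dial import *
P0=np.array([.5538,-.1852,.0945]) 
for n in("side","top"):
    z=np.load(n+"0.npz");p,d=z["p"],z["d"]
    hsv=cv2.cvtColor(p,cv2.COLOR_RGB2HSV)
    if n=="top": print([tuple(map(int,hsv[v,u])) for v,u in((215,345),(190,350),(240,365),(235,375),(250,375),(205,365))])
    ct,f,r=center(n,p,d,P0);print(n,"centre",ct,f,r)
    C=cloud(n,d)-ct;hsv,reg,red=masks(n,p); red&=(abs(C@N)<.015); v,u=np.nonzero(red)
    A=np.array([hit(n,a,b,ct+.006*N,N)-ct for a,b in zip(u,v)]); X,Y=A@EX,A@EY
    print(" red ang",np.degrees(np.arctan2(Y.mean(),X.mean())),np.hypot(X,Y).min(),np.hypot(X,Y).max(),len(u))
    b=reg&(C@N>.034)&(C@N<.046)&(np.hypot(C@EX,C@EY)<.035)
    B=C[b]; B2=np.stack([B@EX,B@EY],1).astype(np.float32); print(" bar",b.sum(),cv2.minAreaRect(B2),np.median(B@N))
    w=b&(hsv[...,2]>110)&(hsv[...,1]<75); print(" top white",w.sum(),(C[w]@EX).mean(),(C[w]@EY).mean(),np.degrees(np.arctan2((C[w]@EY).mean(),(C[w]@EX).mean())))
E
```

```text
side centre [ 0.54114543 -0.18271194  0.08709547] ((-0.014809058047831059, -0.0013627512380480766), (0.12007857859134674, 0.12413336336612701), 10.239950180053711) 0.06276717036962509
 red ang -59.58151719428873 0.04659916009342905 0.06145166628868442 15
 bar 82 ((0.003895148169249296, 0.0009727552533149719), (0.01583585888147354, 0.047401394695043564), 36.19309997558594) 0.03985975286369464
 top white 20 -0.0045077284653361 0.0103911975274256 113.4513251397621
[(30, 2, 237), (103, 35, 101), (21, 21, 86), (20, 23, 100), (101, 44, 46), (30, 3, 238)]
top centre [ 0.56360915 -0.16722034  0.09684278] ((0.004685552790760994, 0.02007542923092842), (0.16649559140205383, 0.212478369474411), 83.56462860107422) 0.09926889091730118
 red ang -80.58900948802543 0.060449088507943345 0.07456088120333491 22
 bar 104 ((-0.013035163283348083, -0.019366111606359482), (0.014581471681594849, 0.04324554279446602), 36.08232116699219) 0.038912288017909955
 top white 31 -0.021248198650990188 -0.011035978813616825 -152.55334798127123
```

```bash
sed -i 's/(hsv\[...,2\]>95)&/(hsv[...,2]>75)\&((hsv[...,0]<60)|(hsv[...,2]>170))\&/' dial.py
cat >> dial.py <<'E'
def report(n,p,d,P0,ct=None):
    if ct is None: ct,f,r=center(n,p,d,P0);print(n,"centre",ct,f,r, "in P0 frame",(ct-P0)@EX,(ct-P0)@EY)
    C=cloud(n,d)-ct;hsv,reg,red=masks(n,p); red&=(abs(C@N)<.015); v,u=np.nonzero(red)
    A=np.array([hit(n,a,b,ct+.005*N,N)-ct for a,b in zip(u,v)]); X,Y=A@EX,A@EY
    print(" red ang",np.degrees(np.arctan2(Y.mean(),X.mean())),np.hypot(X,Y).min(),np.hypot(X,Y).max(),len(u))
    b=reg&(C@N>.034)&(C@N<.046)&(np.hypot(C@EX,C@EY)<.035)
    B=np.array([hit(n,a,q,ct+.04*N,N)-ct for q,a in zip(*np.nonzero(b))]); B2=np.stack([B@EX,B@EY],1).astype(np.float32); R=cv2.minAreaRect(B2); print(" bar",b.sum(),R,np.median(C[b]@N))
    w=b&(hsv[...,2]>110)&(hsv[...,1]<75); x,y=(C[w]@EX).mean(),(C[w]@EY).mean(); print(" top white",w.sum(),x,y,"from centre",np.degrees(np.arctan2(y,x)),"from bar centre",np.degrees(np.arctan2(y-R[0][1],x-R[0][0])))
E
python3 - <<'E'
from dial import *
P0=np.array([.5538,-.1852,.0945]) 
for n in("side","top"):
    z=np.load(n+"0.npz");report(n,z["p"],z["d"],P0)
    z=z["d"];print((cloud(n,z)-P0)[205:215:3,340:350:3].reshape(-1,3)@N if n=="top" else "")
E
```

```text
side centre [ 0.54067053 -0.18328752  0.08693173] ((-0.015136531554162502, -0.0020529599860310555), (0.12095274776220322, 0.12261585146188736), 32.34267044067383) 0.06202242150902748 in P0 frame -0.015135865546774112 -0.002052959986031072
 red ang -59.41660330219927 0.04700541076204773 0.06186546026599482 15
 bar 82 ((0.0060462853871285915, 0.0021094847470521927), (0.015222316607832909, 0.04696037247776985), 33.280845642089844) 0.039859752863694684
 top white 20 -0.004180269367839004 0.0110814062754086 from centre 110.6681181412517 from bar centre 138.73900071534723

top centre [ 0.54428951 -0.18731716  0.08961544] ((-0.009769120253622532, -0.004833145998418331), (0.1197534129023552, 0.12142405658960342), 80.16303253173828) 0.061169035732746124 in P0 frame -0.009768690412331315 -0.004833145998418314
 red ang -59.63479748810206 0.04129696810650739 0.05587954918412748 22
 bar 121 ((0.003859320655465126, 0.004563651978969574), (0.015500199049711227, 0.04657219350337982), 35.9931526184082) 0.03894036570914454
 top white 31 -0.006794161612220713 0.013872596415729903 from centre 116.09349383059205 from bar centre 138.85324734913965
[ 1.18513120e-03 -5.89494622e-04 -1.89440562e-03  1.19248079e-03
 -2.43313380e-04  3.31794028e-04 -2.57599612e-03 -6.65104795e-05
  3.55829177e-03 -1.80343636e-03  2.68061845e-03 -4.63147679e-04
  5.82788372e-04 -1.46764577e-03  1.31890201e-03  2.00896660e-03]
```

```bash
cat > plan.py <<'E'
from dial import *
from scipy.spatial.transform import Rotation as Ro
G=np.array([.545,-.1844,.0895])+.031*N
def Rt(a):  # dial line angle a(deg): tool y at a-90
    z=-N; t=np.radians(a-90); y=np.cos(t)*EX+np.sin(t)*EY
    return np.stack([np.cross(y,z),y,z],1)
def delta(Rg,g,back=0.):
    """whole shift (units, current tool axes) and turn (units, tool axes) to bring the grasp point to g"""
    s=arm.read_state(); R=Ro.from_euler('xyz',s["eef_rot"]).as_matrix(); 
    tcp=g-(.155+back)*Rg[:,2]; sh=R.T@(tcp-s["eef_pos"])/.5; w=Ro.from_matrix(R.T@Rg).as_rotvec()/np.pi
    print("shift",sh.round(4),"turn",w.round(4),"deg",np.linalg.norm(w)*180,"mm",np.linalg.norm(sh)*500,"q",s["q"].round(2),"t",s["t"],"F",s["force"].round(2),"M",s["ft_torque"].round(3),"w",round(s["width"],3),round(s["finger_force"],2))
    return sh,w
E
python3 -c "
from plan import *
delta(Rt(125),G,.1);delta(Rt(-55),G,.1)"
```

```text
shift [ 0.6476 -0.6762  0.1346] turn [-0.1816  0.0243 -0.4632] deg 89.65461729310593 mm 472.9361728581994 q [ 1.29  0.51 -0.24  1.5   0.13  1.15 -0.15] t 0.1 F [0.7  0.25 0.23] M [-0.027 -0.009 -0.007] w 1.0 0.0
shift [ 0.6476 -0.6762  0.1346] turn [0.0248 0.1854 0.5117] deg 98.07677962392717 mm 472.9361728581994 q [ 1.29  0.51 -0.24  1.5   0.13  1.15 -0.15] t 0.1 F [0.7  0.25 0.23] M [-0.027 -0.009 -0.007] w 1.0 0.0
```

Emit:
{"method": "move_arm", "body": {
  "series": [
    [0.0405,-0.0423,0.0084,0,0,0,0.5],
    [0.0405,-0.0423,0.0084,0,0,0,0.5],
    [0.0405,-0.0423,0.0084,0,0,0,0.5],
    [0.0405,-0.0423,0.0084,0,0,0,0.5],
    [0.0405,-0.0423,0.0084,0,0,0,0.5],
    [0.0405,-0.0423,0.0084,0,0,0,0.5],
    [0.0405,-0.0423,0.0084,0,0,0,0.5],
    [0.0405,-0.0423,0.0084,0,0,0,0.5],
    [0.0405,-0.0423,0.0084,0,0,0,0.5],
    [0.0405,-0.0423,0.0084,0,0,0,0.5],
    [0.0405,-0.0423,0.0084,0,0,0,0.5],
    [0.0405,-0.0423,0.0084,0,0,0,0.5],
    [0.0405,-0.0423,0.0084,0,0,0,0.5],
    [0.0405,-0.0423,0.0084,0,0,0,0.5],
    [0.0405,-0.0423,0.0084,0,0,0,0.5],
    [0.0405,-0.0423,0.0084,0,0,0,0.5],
    [0,0,0,0,0,0,0.5]
  ]
}}

```text
t: 1.8
eef_pos: [0.4096, -0.1385, 0.3371]
eef_rot: [-3.14, -0.001, 0.396]
force: [0.0, -0.3, 0.9]
width: 0.503
finger_force: 0.0
```

Emit:
{"method": "move_arm", "body": {
  "series": [
    [0,0,0,-0.0151,0.002,-0.0386,0.5],
    [0,0,0,-0.0151,0.002,-0.0386,0.5],
    [0,0,0,-0.0151,0.002,-0.0386,0.5],
    [0,0,0,-0.0151,0.002,-0.0386,0.5],
    [0,0,0,-0.0151,0.002,-0.0386,0.5],
    [0,0,0,-0.0151,0.002,-0.0386,0.5],
    [0,0,0,-0.0151,0.002,-0.0386,0.5],
    [0,0,0,-0.0151,0.002,-0.0386,0.5],
    [0,0,0,-0.0151,0.002,-0.0386,0.5],
    [0,0,0,-0.0151,0.002,-0.0386,0.5],
    [0,0,0,-0.0151,0.002,-0.0386,0.5],
    [0,0,0,-0.0151,0.002,-0.0386,0.5],
    [0,0,0,0,0,0,0.5]
  ]
}}

```text
t: 3.1
eef_pos: [0.4074, -0.1431, 0.3371]
eef_rot: [2.704, 0.294, 1.816]
force: [0.2, 0.1, -0.0]
width: 0.505
finger_force: 0.0
```

```bash
python3 -c "
from plan import *
delta(Rt(125),G,.1);delta(Rt(125),G,0)"
```

```text
shift [0.0013 0.0024 0.0004] turn [-0.0013  0.0008  0.0005] deg 0.28889039283388135 mm 1.3650378101364389 q [ 0.67  0.22 -0.48  2.32  0.96  0.18 -0.37] t 3.1 F [ 0.24  0.13 -0.01] M [ 0.111  0.464 -0.004] w 0.505 0.0
shift [0.0018 0.0032 0.2004] turn [-0.0013  0.0008  0.0005] deg 0.28889039283388135 mm 100.21727612035195 q [ 0.67  0.22 -0.48  2.32  0.96  0.18 -0.37] t 3.1 F [ 0.24  0.13 -0.01] M [ 0.111  0.464 -0.004] w 0.505 0.0
```

Emit:
{"method": "move_arm", "body": {
  "series": [
    [0.001,0.003,0.025,0,0,0,0.5],
    [0,0,0.035,0,0,0,0.5],
    [0,0,0.035,0,0,0,0.5],
    [0,0,0.035,0,0,0,0.5],
    [0,0,0.03,0,0,0,0.5],
    [0,0,0.025,0,0,0,0.5],
    [0,0,0.015,0,0,0,0.5],
    [0,0,0,0,0,0,0.5],
    [0,0,0,0,0,0,0.5]
  ]
}}

```text
t: 4.0
eef_pos: [0.4551, -0.1557, 0.2553]
eef_rot: [2.702, 0.292, 1.814]
force: [-0.4, -0.3, -0.7]
width: 0.5
finger_force: 0.0
```

```bash
python3 -c "
from plan import *
delta(Rt(125),G)
ims=[]
for n in('side','top'):
    p,d=arm.grab_frame(n);a,b,c,e=BOX[n];ims.append(cv2.resize(p[b-10:b+110,a-10:a+110],(400,400),interpolation=2))
cv2.imwrite('pics/grip.png',np.hstack(ims)[...,::-1])"
```

```text
shift [-0.0001 -0.0028  0.0095] turn [-0.0009  0.0005 -0.0002] deg 0.18558985066193057 mm 4.960089037910202 q [ 0.68  0.47 -0.58  2.31  1.95  0.31 -1.35] t 4.0 F [-0.45 -0.31 -0.74] M [ 0.175  0.488 -0.002] w 0.5 0.0
```

View pics/grip.png

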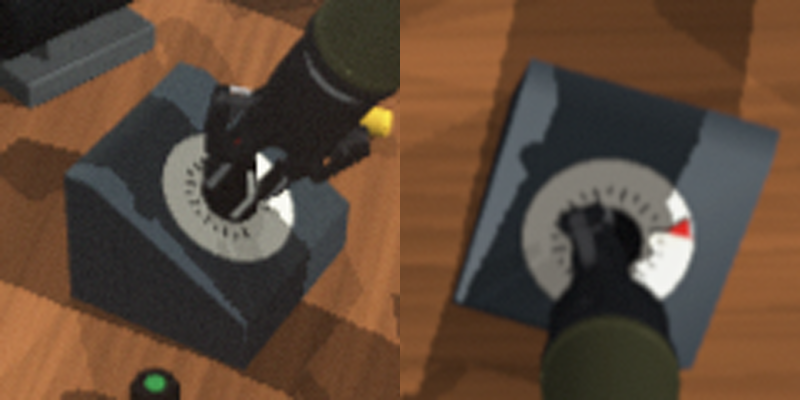

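The picture shows the fingers straddling the dial bar, one on each side. Move in a little more and close.

Emit:
{"method": "move_arm", "body": {
  "series": [
    [0,0,0.008,0,0,0,0.5],
    [0,0,0,0,0,0,0.1],
    [0,0,0,0,0,0,0.1],
    [0,0,0,0,0,0,0.1],
    [0,0,0,0,0,0,0.1],
    [0,0,0,0,0,0,0.1],
    [0,0,0,0,0,0,0.1]
  ],
  "squeeze": 20
}}

```text
t: 4.8
eef_pos: [0.4555, -0.1566, 0.2512]
eef_rot: [2.705, 0.292, 1.815]
force: [-6.8, -0.5, 3.0]
width: 0.161
finger_force: 23.8
```

```bash
python3 -c "
from plan import *
delta(Rt(125),G)
s=arm.read_state();R=Ro.from_euler('xyz',s['eef_rot']).as_matrix();print('tool F',R.T@s['force'],R.T@s['ft_torque'])"
```

```text
shift [-0.0005  0.0003  0.0018] turn [-0.0016  0.0006 -0.0001] deg 0.31142687421235327 mm 0.9674395398750921 q [ 0.69  0.48 -0.58  2.32  1.96  0.32 -1.36] t 4.8 F [-6.82 -0.54  3.  ] M [-0.036  1.447 -0.326] w 0.161 23.77
tool F [ 0.20773853 -4.75613246 -5.75271726] [1.44707557 0.32576103 0.04689393]
```

Emit:
{"method": "move_arm", "body": {
  "series": [
    [0,-0.002,0,0,0,0.02,0.1],
    [0,0,0,0,0,0.03,0.1],
    [0,0,0,0,0,0.03,0.1],
    [0,0,0,0,0,0.03,0.1],
    [0,0,0,0,0,0,0.1]
  ]
}}

```text
t: 5.3
eef_pos: [0.4554, -0.1567, 0.2511]
eef_rot: [2.635, 0.133, 1.498]
force: [-5.8, 0.1, 5.0]
width: 0.158
finger_force: 23.9
```

```bash
cat > st.py <<'E'
from plan import *
import sys
s=arm.read_state();R=Ro.from_euler('xyz',s['eef_rot']).as_matrix();print('tool F',(R.T@s['force']).round(2),(R.T@s['ft_torque']).round(3))
y=R[:,1];a=np.degrees(np.arctan2(y@EY,y@EX))+90;print('tool-implied line angle',a, 'tilt',np.degrees(np.arccos(-R[:,2]@N)))
g=s['eef_pos']+.155*R[:,2];print('grasp rel centre',(g-G)@EX,(g-G)@EY,(g-G)@N)
delta(Rt(a),G)
E
python3 st.py
```

```text
tool F [-1.01 -2.65 -7.1 ] [ 1.05  -0.008  0.003]
tool-implied line angle 105.06760515831314 tilt 0.44475822468304305
grasp rel centre -0.0007023915191054137 -0.0006183551920879898 0.0009021453703260385
shift [-0.0001  0.0008  0.0018] turn [-0.0009  0.001  -0.    ] deg 0.23100914325427258 mm 0.999126432388695 q [ 0.75  0.5  -0.68  2.32  1.91  0.37 -1.65] t 5.3 F [-5.77  0.07  5.02] M [ 0.07   1.038 -0.146] w 0.158 23.94
```

The dial turns. Joint 7 has too little room this way, so I let go, turn the tool half a turn back and regrip.

Emit:
{"method": "move_arm", "body": {
  "series": [
    [0,0,0,0,0,0,0.5],
    [0,0,0,0,0,0,0.5],
    [0,0,0,0,0,0,0.5],
    [0,0,-0.03,0,0,0,0.5],
    [0,0,-0.04,0,0,0,0.5],
    [0,0,-0.04,0,0,0,0.5],
    [0,0,0,0,0,0,0.5]
  ]
}}

```text
t: 6.0
eef_pos: [0.4298, -0.1477, 0.3008]
eef_rot: [2.632, 0.135, 1.501]
force: [0.4, -0.5, -0.8]
width: 0.498
finger_force: 0.0
```

Emit:
{"method": "move_arm", "body": {
  "series": [
    [0,0,0,0,0,-0.045,0.5],
    [0,0,0,0,0,-0.045,0.5],
    [0,0,0,0,0,-0.045,0.5],
    [0,0,0,0,0,-0.045,0.5],
    [0,0,0,0,0,-0.045,0.5],
    [0,0,0,0,0,-0.045,0.5],
    [0,0,0,0,0,-0.045,0.5],
    [0,0,0,0,0,-0.045,0.5],
    [0,0,0,0,0,-0.045,0.5],
    [0,0,0,0,0,-0.045,0.5],
    [0,0,0,0,0,-0.045,0.5],
    [0,0,0,0,0,-0.045,0.5],
    [0,0,0,0,0,-0.045,0.5],
    [0,0,0,0,0,-0.045,0.5],
    [0,0,0,0,0,-0.045,0.5],
    [0,0,0,0,0,-0.045,0.5],
    [0,0,0,0,0,-0.045,0.5],
    [0,0,0,0,0,-0.045,0.5],
    [0,0,0,0,0,-0.045,0.5],
    [0,0,0,0,0,-0.045,0.5]
  ]
}}

```text
t: 8.0
eef_pos: [0.4304, -0.1483, 0.2984]
eef_rot: [-2.619, 0.019, -1.908]
force: [-0.4, 0.9, 0.1]
width: 0.5
finger_force: 0.0
```

```bash
python3 st.py; python3 -c "
from plan import *
delta(Rt(-75),G)"
```

```text
tool F [-0.69  0.58 -0.4 ] [-0.523 -0.003  0.004]
tool-implied line angle 267.60041112573 tilt 0.4160323511137242
grasp rel centre 0.0002371034740834832 0.00016129942549762775 0.054990332071878284
shift [0.0009 0.0007 0.11  ] turn [ 0.0003 -0.0009  0.    ] deg 0.16922698871375905 mm 54.998921468419915 q [ 0.63  0.33 -0.47  2.32  1.62  0.19  1.45] t 8.0 F [-0.43  0.89  0.08] M [0.178 0.492 0.008] w 0.5 0.0
shift [0.0009 0.0007 0.11  ] turn [ 0.0005 -0.0008 -0.0967] deg 17.400587683631716 mm 54.998921468419915 q [ 0.63  0.33 -0.47  2.32  1.62  0.19  1.45] t 8.0 F [-0.43  0.89  0.08] M [0.178 0.492 0.008] w 0.5 0.0
```

Emit:
{"method": "move_arm", "body": {
  "series": [
    [0,0,0,0,0,-0.045,0.5],
    [0,0,0,0,0,-0.045,0.5],
    [0.001,0.001,0.02,0,0,-0.006,0.5],
    [0,0,0.03,0,0,0,0.5],
    [0,0,0.03,0,0,0,0.5],
    [0,0,0.02,0,0,0,0.5],
    [0,0,0.01,0,0,0,0.5],
    [0,0,0,0,0,0,0.1],
    [0,0,0,0,0,0,0.1],
    [0,0,0,0,0,0,0.1],
    [0,0,0,0,0,0,0.1],
    [0,0,0,0,0,0,0.1],
    [0,0,0,0,0,0,0.1]
  ],
  "squeeze": 20
}}

```text
t: 9.3
eef_pos: [0.4553, -0.1568, 0.251]
eef_rot: [-2.634, -0.128, -1.651]
force: [-1.4, 0.4, -5.5]
width: 0.159
finger_force: 23.6
```

```bash
python3 st.py
```

```text
tool F [-0.96  3.93  4.03] [-1.241 -0.316  0.057]
tool-implied line angle -75.48041754397883 tilt 0.4160028252798495
grasp rel centre -0.0006722893411378165 -0.0005658110053088491 0.000804060821064155
shift [-0.0001 -0.001   0.0016] turn [ 0.0006 -0.0007 -0.    ] deg 0.16915498845975216 mm 0.9423260788077071 q [ 0.71  0.49 -0.61  2.32  1.96  0.33  1.43] t 9.3 F [-1.45  0.38 -5.51] M [ 0.403  1.215 -0.054] w 0.159 23.56
```

Emit:
{"method": "move_arm", "body": {
  "series": [
    [0,0.001,0,0,0,0.03,0.1],
    [0,0,0,0,0,0.042,0.1],
    [0,0,0,0,0,0.042,0.1],
    [0,0,0,0,0,0.042,0.1],
    [0,0,0,0,0,0.042,0.1],
    [0,0,0,0,0,0.042,0.1],
    [0,0,0,0,0,0.042,0.1],
    [0,0,0,0,0,0.042,0.1],
    [0,0,0,0,0,0.042,0.1],
    [0,0,0,0,0,0.042,0.1],
    [0,0,0,0,0,0,0.1]
  ]
}}

```text
t: 10.4
eef_pos: [0.4553, -0.1571, 0.2511]
eef_rot: [-2.851, 0.442, -2.837]
force: [-0.8, 0.3, -3.1]
width: 0.159
finger_force: 24.0
```

```bash
python3 st.py
```

```text
tool F [1.95 1.24 2.25] [-0.536  0.79   0.002]
tool-implied line angle 210.94504643667096 tilt 0.4124521849603258
grasp rel centre -0.00046393799685437486 -0.0008065083182410385 0.0007870405701905566
shift [-0.0011  0.0002  0.0016] turn [-0.0007 -0.0005  0.    ] deg 0.16022668471969317 mm 0.9675845490904218 q [ 0.89  0.57 -0.91  2.31  1.81  0.51  0.3 ] t 10.4 F [-0.82  0.31 -3.1 ] M [0.328 0.896 0.023] w 0.159 23.98
```

Emit:
{"method": "move_arm", "body": {
  "series": [
    [0,0,0,0,0,0.042,0.1],
    [0,0,0,0,0,0.042,0.1],
    [0,0,0,0,0,0.042,0.1],
    [0,0,0,0,0,0.042,0.1],
    [0,0,0,0,0,0.042,0.1],
    [0,0,0,0,0,0.042,0.1],
    [0,0,0,0,0,0.042,0.1],
    [0,0,0,0,0,0.042,0.1],
    [0,0,0,0,0,0.042,0.1],
    [0,0,0,0,0,0.042,0.1],
    [0,0,0,0,0,0.042,0.1],
    [0,0,0,0,0,0,0.1]
  ]
}}

```text
t: 11.6
eef_pos: [0.4552, -0.1572, 0.251]
eef_rot: [2.717, 0.315, 1.864]
force: [-3.0, 0.8, 0.5]
width: 0.157
finger_force: 24.4
```

```bash
python3 st.py
```

```text
tool F [ 1.45 -2.04 -1.98] [1.046 0.569 0.08 ]
tool-implied line angle 127.98412875743239 tilt 0.433202077838989
grasp rel centre -0.0005902366906002512 -0.0010957573550018245 0.0007731783871197656
shift [0.0002 0.0015 0.0015] turn [-0.0008  0.0008 -0.    ] deg 0.20789455619847508 mm 1.0726875699176746 q [ 1.01  0.67 -1.14  2.31  1.74  0.68 -1.06] t 11.6 F [-3.05  0.83  0.47] M [ 0.225  1.159 -0.171] w 0.157 24.44
```

Emit:
{"method": "move_arm", "body": {
  "series": [
    [0,0,0,0,0,0,0.5],
    [0,0,0,0,0,0,0.5],
    [0,0,0,0,0,0,0.5],
    [0,0,-0.04,0,0,0,0.5],
    [0,0,-0.06,0,0,0,0.5],
    [0,0,-0.06,0,0,0,0.5],
    [0,0,-0.06,0,0,0,0.5],
    [0,0,0,0,0,0,0.5]
  ]
}}

```text
t: 12.4
eef_pos: [0.4025, -0.1397, 0.3486]
eef_rot: [2.715, 0.319, 1.864]
force: [0.9, 0.1, -0.6]
width: 0.5
finger_force: 0.0
```

```bash
python3 st.py; python3 - <<'E'
from plan import *
P0=np.array([.5538,-.1852,.0945]);ims=[]
for n in('side','top'):
    p,d=arm.grab_frame(n);np.savez(n+'1.npz',p=p,d=d);a,b,c,e=BOX[n];ims.append(cv2.resize(p[b:b+100,a:a+100],(400,400),interpolation=2))
    try: report(n,p,d,P0)
    except Exception as x: print(x)
    report(n,p,d,P0,G-.031*N)
cv2.imwrite('pics/set1.png',np.hstack(ims)[...,::-1])
E
```

```text
tool F [0.05 0.54 0.96] [0.462 0.296 0.007]
tool-implied line angle 128.06048506137287 tilt 0.5152096579453587
grasp rel centre 0.0007691417115760352 -0.00023000465048340392 0.11306140781921575
shift [ 0.0008 -0.001   0.2261] turn [-0.0002  0.0019 -0.    ] deg 0.3478482357247418 mm 113.06622192422995 q [ 1.24  0.37 -1.29  2.31  1.26  0.5  -0.65] t 12.4 F [ 0.89  0.11 -0.63] M [ 0.123  0.534 -0.034] w 0.5 0.0
side centre [ 0.54057814 -0.18335816  0.08689283] ((-0.015214345417916775, -0.00214774371124804), (0.12132390588521957, 0.12292364984750748), 18.669153213500977) 0.06228785961866379 in P0 frame -0.015213675986718382 -0.002147743711248029
 red ang -58.96922761980391 0.04696649773571856 0.06308907918521296 16
 bar 82 ((0.0052095260471105576, 0.001124013215303421), (0.016047872602939606, 0.04951062053442001), 37.789085388183594) 0.04022956726172769
 top white 13 0.01151243908615714 -0.0100060206038617 from centre -40.995492397976406 from bar centre -60.47722023555032
 red ang -63.88435613268658 0.04468859793459355 0.06048270637616677 16
 bar 82 ((-1.901201903820038e-05, 0.0008047036
[... 427 characters left out ...]
3458127 -0.004680078942328689
 red ang -60.484478158396065 0.04107138319644209 0.055633081387919774 20
 bar 115 ((0.003522699698805809, 0.0038270503282546997), (0.015715988352894783, 0.046164900064468384), 37.8775520324707) 0.03862414666758007
 top white 15 0.008706651050416967 -0.00682397116818595 from centre -38.08811764121351 from bar centre -64.04738171651877
 red ang -61.143717864808536 0.04398937933046239 0.058527566634528544 20
 bar 115 ((0.004430512897670269, 0.000982103869318962), (0.01571611687541008, 0.046165283769369125), 37.87755584716797) 0.03863245803276295
 top white 15 0.00961787446246217 -0.009667741483195356 from centre -45.14814997174041 from bar centre -64.03006130256641
```

View pics/set1.png

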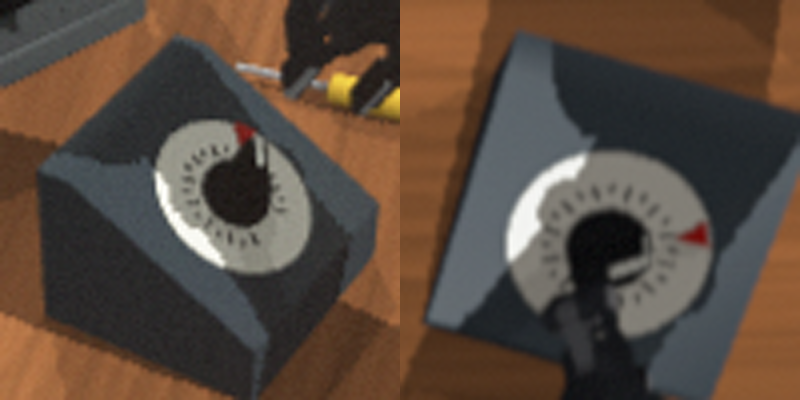

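The side and top crops show the white line about 8–12° short of the red tab (tab at crop (245,130) and (695,235)). Tool and cameras agree the line is at −52°; the tab estimates centre on −60 to −63°. I check the disc centre once more before the fine turn.

```bash
python3 - <<'E'
from plan import *
ct0=G-.031*N
for n in('side','top'):
  for i in '01':
    z=np.load(n+i+'.npz');p,d=z['p'],z['d'];hsv,reg,red=masks(n,p);C=cloud(n,d)-ct0
    nr=(np.hypot(C@EX,C@EY)<.08)&(abs(C@N)<.015); red&=nr
    b=p.astype(float); neutral=(hsv[...,0]<60)|(hsv[...,2]>170)
    w=nr&neutral&(hsv[...,1]<60)&(hsv[...,2]>75)&~red
    # radial edge: outermost disc pixel per angle bin in panel plane, plus circle LSQ with trimmed residuals
    v,u=np.nonzero(w);A=np.array([hit(n,a,q,ct0+.001*N,N)-ct0 for a,q in zip(u,v)]);X,Y=A@EX,A@EY
    th=np.degrees(np.arctan2(Y,X));k=((th+180)//8).astype(int);E=np.array([[X[j],Y[j]] for s in set(k) for j in [np.flatnonzero(k==s)[np.argmax(np.hypot(X,Y)[k==s])]]])
    for _ in range(6):
        M=np.c_[2*E,np.ones(len(E))];s=np.linalg.lstsq(M,(E**2).sum(1),rcond=None)[0];r=np.sqrt(s[2]+s[:2]@s[:2]);e=abs(np.hypot(*(E-s[:2]).T)-r);E=E[e<max(.0018,np.percentile(e,92))]
    v,u=np.nonzero(red);T=np.array([hit(n,a,q,ct0+.005*N,N)-ct0 for a,q in zip(u,v)]);t=np.array([(T@EX).mean(),(T@EY).mean()])
    pc=np.linalg.svd(np.c_[T@EX,T@EY]-t)[2][0]
    print(n,i,'disc centre mm',s[:2]*1e3,'r',r*1e3,len(E),e.mean()*1e3,'tab',t*1e3,'ang',np.degrees(np.arctan2(*(t-s[:2])[::-1])),'rad',np.linalg.norm(t-s[:2])*1e3)
E
```

```text
side 0 disc centre mm [-1.63349867 -1.17338409] r 60.48821558241357 40 0.4571522355489001 tab [ 23.36442727 -48.47273061] ang -62.14333869862141 rad 53.49882692898352
side 1 disc centre mm [-1.69037199 -1.24307637] r 60.464737336870265 38 0.5460991129226821 tab [ 23.86278555 -48.67636106] ang -61.687860406345955 rad 53.87838487633583Traceback (most recent call last):
  File "<stdin>", line 10, in <module>
  File "h.py", line 13, in hit
    o,r=ray(n,u,v); return o+r*(np.dot(np.asarray(p0)-o,nrm)/np.dot(r,nrm))
        ~~~^^^^^^^
  File "h.py", line 11, in ray
    f,cx,cy,T=cal(n); return T[:3,3],T[:3,:3]@np.array([(u-cx)/f,(v-cy)/f,1.])
              ~~~^^^
  File "h.py", line 4, in cal
    c=arm.calibration(n); return 210/np.tan(np.radians(c["fov_y"])/2),c["cx"],c["cy"],np.array(c["cam_to_world"])
ValueError: time passes only in moves, steps and waits
```

Emit:
{"method": "move_arm", "body": {
  "series": [
    [0.001,-0.001,0.03,0,0,0,0.5],
    [0,0,0.05,0,0,0,0.5],
    [0,0,0.05,0,0,0,0.5],
    [0,0,0.05,0,0,0,0.5],
    [0,0,0.03,0,0,0,0.5],
    [0,0,0.015,0,0,0,0.5],
    [0,0,0,0,0,0,0.5],
    [0,0,0,0,0,0,0.1],
    [0,0,0,0,0,0,0.1],
    [0,0,0,0,0,0,0.1],
    [0,0,0,0,0,0,0.1],
    [0,0,0,0,0,0,0.1],
    [0,0,0,0,0,0.02,0.1],
    [0,0,0,0,0,0.02,0.1],
    [0,0,0,0,0,0.015,0.1],
    [0,0,0,0,0,0,0.1],
    [0,0,0,0,0,0,0.1]
  ]
}}

```text
t: 14.2
eef_pos: [0.4559, -0.157, 0.249]
eef_rot: [2.671, 0.24, 1.701]
force: [-3.3, 2.1, 6.6]
width: 0.16
finger_force: 26.1
```

```bash
python3 st.py
```

```text
tool F [ 0.9   0.46 -7.61] [0.503 0.322 0.081]
tool-implied line angle 118.02786640984868 tilt 0.4174612217091784
grasp rel centre -0.0009133684849901125 -0.0005997406021160328 -0.0013027244432652263
shift [-0.0007  0.0019 -0.0026] turn [-0.0003  0.0009 -0.    ] deg 0.17271260012063025 mm 1.6370079289923678 q [ 1.    0.66 -1.11  2.31  1.76  0.66 -1.25] t 14.2 F [-3.34  2.12  6.58] M [ 0.255  0.544 -0.048] w 0.16 26.06
```

Emit:
{"method": "move_arm", "body": {
  "series": [
    [0,0,0,0,0,0,0.5],
    [0,0,0,0,0,0,0.5],
    [0,0,0,0,0,0,0.5],
    [0,0,-0.04,0,0,0,0.5],
    [0,0,-0.06,0,0,0,0.5],
    [0,0,-0.07,0,0,0,0.5],
    [0,0,-0.07,0,0,0,0.5],
    [0,0,-0.05,0,0,0,0.5],
    [0,0,0,0,0,0,0.5]
  ]
}}

```text
t: 15.1
eef_pos: [0.3862, -0.1356, 0.3757]
eef_rot: [2.671, 0.243, 1.698]
force: [0.4, -0.9, 0.0]
width: 0.5
finger_force: 0.0
```

```bash
python3 - <<'E'
from plan import *
Gs=np.array([.580,.192,.101]); yb=np.radians(-12)
for f in (1,-1):
    z=np.array([0,0,-1.]);y=f*np.array([-np.sin(yb),np.cos(yb),0]);delta(np.stack([np.cross(y,z),y,z],1),Gs,.12)
ct=G-.031*N;ims=[]
for n in('side','top'):
    p,d=arm.grab_frame(n);np.savez(n+'2.npz',p=p,d=d);a,b,c,e=BOX[n];ims.append(cv2.resize(p[b:b+100,a:a+100],(400,400),interpolation=2))
    report(n,p,d,None,ct)
cv2.imwrite('pics/set2.png',np.hstack(ims)[...,::-1])
E
```

```text
shift [0.583  0.4824 0.0832] turn [ 0.0824  0.1568 -0.3651] deg 73.0491664538606 mm 380.632787821671 q [ 1.38  0.28 -1.38  2.29  1.03  0.46 -0.6 ] t 15.1 F [ 0.36 -0.95  0.03] M [ 0.119  0.415 -0.066] w 0.5 0.0
shift [0.583  0.4824 0.0832] turn [ 0.1743 -0.0916  0.6092] deg 115.24658635799058 mm 380.632787821671 q [ 1.38  0.28 -1.38  2.29  1.03  0.46 -0.6 ] t 15.1 F [ 0.36 -0.95  0.03] M [ 0.119  0.415 -0.066] w 0.5 0.0
 red ang -64.40074610083313 0.04468859793459355 0.05961251484151349 15
 bar 81 ((-3.235042095184326e-05, 0.0018234308809041977), (0.016380740329623222, 0.052350010722875595), 28.08757781982422) 0.04021571836616091
 top white 13 0.006571021609845903 -0.01539716510708377 from centre -66.8887481330404 from bar centre -69.02028856866215
 red ang -60.53531933997584 0.04398937933046239 0.056953308902762755 17
 bar 126 ((0.003949975594878197, 0.0005739685148000717), (0.015623919665813446, 0.046479299664497375), 25.864084243774414) 0.03926844886831317
 top white 16 0.008591466854427007 -0.012213754402617934 from centre -54.876467312159285 from bar centre -70.05089285746776
```

View pics/set2.png

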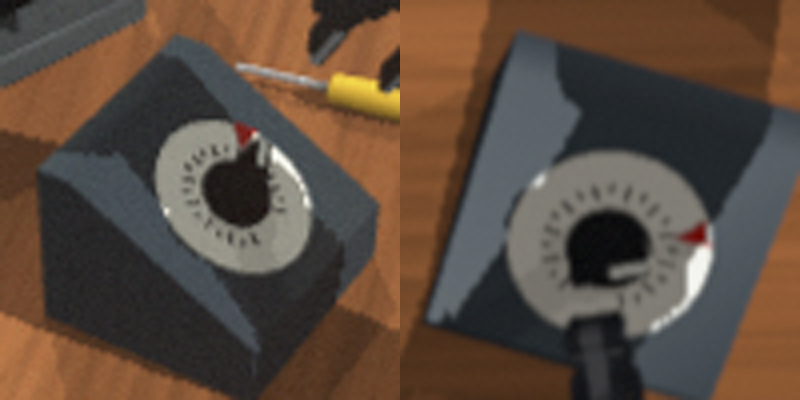

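The line now lies at −62 to −64° by camera and −62° by tool. It points at the tab, and the tab has not moved. One cross-check of the tab angle from the top view, plus the switch knob's height and axis by two-view triangulation.

```bash
python3 - <<'E'
import h
from functools import lru_cache
h.cal=lru_cache(h.cal)
from plan import *
ct0=G-.031*N
for n in('side','top'):
  for i in '12':
    z=np.load(n+i+'.npz');p,d=z['p'],z['d'];hsv,reg,red=masks(n,p);C=cloud(n,d)-ct0
    nr=(np.hypot(C@EX,C@EY)<.08)&(abs(C@N)<.015); red&=nr
    w=nr&((hsv[...,0]<60)|(hsv[...,2]>170))&(hsv[...,1]<60)&(hsv[...,2]>75)&~red
    v,u=np.nonzero(w);A=np.array([hit(n,a,q,ct0+.001*N,N)-ct0 for a,q in zip(u,v)]);X,Y=A@EX,A@EY
    k=((np.degrees(np.arctan2(Y,X))+180)//8).astype(int);rr=np.hypot(X,Y);E=np.array([[X[j],Y[j]] for s in set(k) for j in [np.flatnonzero(k==s)[np.argmax(rr[k==s])]]]);E=E[np.hypot(*E.T)>.052]
    for _ in range(6):
        s=np.linalg.lstsq(np.c_[2*E,np.ones(len(E))],(E**2).sum(1),rcond=None)[0];r=np.sqrt(s[2]+s[:2]@s[:2]);e=abs(np.hypot(*(E-s[:2]).T)-r);E=E[e<max(.0018,np.percentile(e,92))]
    v,u=np.nonzero(red);T=np.array([hit(n,a,q,ct0+.005*N,N)-ct0 for a,q in zip(u,v)]);t=np.array([(T@EX).mean(),(T@EY).mean()])
    print(n,i,'disc',s[:2]*1e3,'r',r*1e3,len(E),'tab',t*1e3,'ang',np.degrees(np.arctan2(*(t-s[:2])[::-1])),'rad',np.linalg.norm(t-s[:2])*1e3)
# switch: knob top centre triangulated
O=[]
for n,(a,b,c,e) in {'top':(170,180,245,255),'side':(205,255,295,340)}.items():
    z=np.load(n+'2.npz');p,d=z['p'],z['d'];hsv=cv2.cvtColor(p,cv2.COLOR_RGB2HSV);C=cloud(n,d);m=np.zeros(d.shape,bool);m[b:e,a:c]=1
    m&=(C[...,2]>.104)&(C[...,2]<.118);k=cv2.minAreaRect(np.argwhere(m)[:,::-1].astype(np.float32));R=cv2.minAreaRect(C[m][:,:2].astype(np.float32));O.append(h.ray(n,*k[0]));print(n,m.sum(),k,R,C[m].mean(0),np.percentile(C[m][:,2],90))
(o1,r1),(o2,r2)=O;x=np.linalg.lstsq(np.c_[r1,-r2],o2-o1,rcond=None)[0];print('knob top',o1+x[0]*r1,o2+x[1]*r2)
E
```

```text
side 1 disc [-1.48903252 -1.29458052] r 60.62411347158521 40 tab [ 23.86278555 -48.67636106] ang -61.85080691804173 rad 53.73776890442662
side 2 disc [-1.62499217 -1.45996033] r 60.543910493293616 41 tab [ 22.85863198 -47.71123973] ang -62.10500025688064 rad 52.33190898193917
top 1 disc [ 2.23704685 -0.10620681] r 60.00188589207546 39 tab [ 25.65044075 -46.5496064 ] ang -63.24607169307108 rad 52.01131011187678
top 2 disc [ 2.21638108 -0.01595499] r 59.94197843251315 41 tab [ 25.37032016 -44.90645625] ang -62.71590252573837 rad 50.510018789696275
top 109 ((202.42308044433594, 213.38461303710938), (6.079599857330322, 17.84657096862793), 11.309932708740234) ((0.5815868377685547, 0.19208909571170807), (0.014281378127634525, 0.041664086282253265), 78.33818054199219) [0.5816206  0.19161756 0.11008165] 0.11320451791441974
side 114 ((246.137939453125, 276.1551513671875), (18.56953239440918, 6.4993367195129395), 21.801406860351562) ((0.5777567625045776, 0.19246430695056915), (0.014799217693507671, 0.04125610366463661), 79.05046081542969) [0.57777987 0.19380505 0.10902203] 0.11200037243826799
knob top [0.58187972 0.19216311 0.10646491] [0.57846178 0.19163115 0.10591416]
```

Both views put the tab at −62 to −63°, so the dial is within about 1°. On to the switch knob at (0.580, 0.192), yaw −11.5°, top about 0.11 m.

Emit:
{"method": "move_arm", "body": {
  "series": [
    [0.0486,0.0402,0.0069,0,0,0,0.5],
    [0.0486,0.0402,0.0069,0,0,0,0.5],
    [0.0486,0.0402,0.0069,0,0,0,0.5],
    [0.0486,0.0402,0.0069,0,0,0,0.5],
    [0.0486,0.0402,0.0069,0,0,0,0.5],
    [0.0486,0.0402,0.0069,0,0,0,0.5],
    [0.0486,0.0402,0.0069,0,0,0,0.5],
    [0.0486,0.0402,0.0069,0,0,0,0.5],
    [0.0486,0.0402,0.0069,0,0,0,0.5],
    [0.0486,0.0402,0.0069,0,0,0,0.5],
    [0.0486,0.0402,0.0069,0,0,0,0.5],
    [0.0486,0.0402,0.0069,0,0,0,0.5],
    [0,0,0,0,0,0,0.5]
  ]
}}

```text
t: 16.5
eef_pos: [0.5807, 0.1982, 0.373]
eef_rot: [2.672, 0.237, 1.707]
force: [-1.5, 0.5, -0.9]
width: 0.504
finger_force: 0.0
```

Emit:
{"method": "move_arm", "body": {
  "series": [
    [0,0,0,0.0082,0.0157,-0.0365,0.5],
    [0,0,0,0.0082,0.0157,-0.0365,0.5],
    [0,0,0,0.0082,0.0157,-0.0365,0.5],
    [0,0,0,0.0082,0.0157,-0.0365,0.5],
    [0,0,0,0.0082,0.0157,-0.0365,0.5],
    [0,0,0,0.0082,0.0157,-0.0365,0.5],
    [0,0,0,0.0082,0.0157,-0.0365,0.5],
    [0,0,0,0.0082,0.0157,-0.0365,0.5],
    [0,0,0,0.0082,0.0157,-0.0365,0.5],
    [0,0,0,0.0082,0.0157,-0.0365,0.5],
    [0,0,0,0,0,0,0.5]
  ]
}}

```text
t: 17.6
eef_pos: [0.5802, 0.1932, 0.3726]
eef_rot: [3.14, -0.004, 2.936]
force: [-0.4, 0.1, -0.2]
width: 0.501
finger_force: 0.0
```

```bash
cat > sw.py <<'E'
from plan import *
Gs=np.array([.580,.192,.101])
def tgt(a,f=1,g=Gs,back=0.):
    yb=np.radians(a);z=np.array([0,0,-1.]);y=f*np.array([-np.sin(yb),np.cos(yb),0]);return delta(np.stack([np.cross(y,z),y,z],1),g,back)
E
python3 -c "
from sw import *
tgt(-11.5,back=.12)"
```

```text
shift [-0.     -0.0024 -0.0068] turn [ 0.0004 -0.0013 -0.0016] deg 0.37676376487439367 mm 3.6154738401869593 q [ 0.32  0.84 -1.37  1.58  0.82  1.41  0.25] t 17.6 F [-0.38  0.07 -0.2 ] M [ 0.022 -0.074  0.029] w 0.501 0.0
```

Emit:
{"method": "move_arm", "body": {
  "series": [
    [0,-0.0024,0.02,0,0,-0.0016,0.5],
    [0,0,0.04,0,0,0,0.5],
    [0,0,0.05,0,0,0,0.5],
    [0,0,0.05,0,0,0,0.5],
    [0,0,0.03,0,0,0,0.5],
    [0,0,0,0,0,0,0.5]
  ]
}}

```text
t: 18.2
eef_pos: [0.5787, 0.1916, 0.2776]
eef_rot: [3.14, -0.004, 2.939]
force: [0.1, -0.2, 0.3]
width: 0.501
finger_force: 0.0
```

```bash
python3 -c "
from sw import *
tgt(-11.5)"
```

```text
shift [-0.0025  0.0012  0.0431] turn [ 0.0006 -0.0013 -0.0005] deg 0.26732478900947687 mm 21.614407164091396 q [ 0.3   0.93 -1.29  1.7   0.93  1.27  0.16] t 18.2 F [ 0.11 -0.2   0.26] M [-0.033 -0.032 -0.009] w 0.501 0.0
```

Emit:
{"method": "move_arm", "body": {
  "series": [
    [-0.0025,0.001,0.02,0,0,0,0.5],
    [0,0,0.015,0,0,0,0.5],
    [0,0,0.006,0,0,0,0.5],
    [0,0,0,0,0,0,0.5],
    [0,0,0,0,0,0,0.1],
    [0,0,0,0,0,0,0.1],
    [0,0,0,0,0,0,0.1],
    [0,0,0,0,0,0,0.1],
    [0,0,0,0,0,0,0.1],
    [0,0,0,0,0,0,0.1]
  ],
  "squeeze": 30
}}

```text
t: 19.2
eef_pos: [0.5805, 0.1917, 0.2599]
eef_rot: [3.139, -0.002, 2.939]
force: [-1.4, -5.1, 3.6]
width: 0.155
finger_force: 32.7
```

```bash
python3 -c "
from sw import *
tgt(-11.5)
s=arm.read_state();R=Ro.from_euler('xyz',s['eef_rot']).as_matrix();print('tool F',R.T@s['force'])"
```

```text
shift [0.001  0.0003 0.0078] turn [ 0.0007 -0.0006 -0.0005] deg 0.1866149180988735 mm 3.927611792141461 q [ 0.29  0.95 -1.28  1.71  0.96  1.25  0.15] t 19.2 F [-1.41 -5.11  3.62] M [-1.131  0.404 -0.123] w 0.155 32.66
tool F [ 0.35646006 -5.28275081 -3.62579301]
```

Emit:
{"method": "move_arm", "body": {
  "series": [
    [0,-0.001,0.006,0,0,0,0.1],
    [0,0,0.006,0,0,0,0.1],
    [0,0,0.005,0,0,0,0.1],
    [0,0,0,0,0,0,0.1],
    [0,0,0,0,0,0,0.1]
  ]
}}

```text
t: 19.7
eef_pos: [0.5803, 0.1917, 0.2532]
eef_rot: [3.139, -0.0, 2.939]
force: [-4.4, -8.9, 17.5]
width: 0.155
finger_force: 34.9
```

Emit:
{"method": "move_arm", "body": {
  "series": [
    [0,-0.001,0,0,0,0.03,0.1],
    [0,0,0,0,0,0.04,0.1],
    [0,0,0,0,0,0.04,0.1],
    [0,0,0,0,0,0.04,0.1],
    [0,0,0,0,0,0.04,0.1],
    [0,0,0,0,0,0.04,0.1],
    [0,0,0,0,0,0.04,0.1],
    [0,0,0,0,0,0,0.1]
  ]
}}

```text
t: 20.5
eef_pos: [0.5797, 0.1908, 0.2532]
eef_rot: [-3.141, -0.001, 2.087]
force: [-7.5, -10.0, 21.1]
width: 0.156
finger_force: 35.1
```

```bash
python3 -c "
from sw import *
tgt(-101.5)
s=arm.read_state();R=Ro.from_euler('xyz',s['eef_rot']).as_matrix();print('tool F',R.T@s['force'])"
```

```text
shift [ 0.0018  0.0018 -0.0056] turn [-1.000e-04 -2.000e-04  2.283e-01] deg 41.09141574266994 mm 3.0912696946444114 q [ 0.24  0.86 -1.09  1.72  0.85  1.11 -0.61] t 20.5 F [-7.55 -9.97 21.07] M [-2.292  1.591 -0.019] w 0.156 35.12
tool F [ -4.93008004 -11.48785941 -21.07429993]
```

Emit:
{"method": "move_arm", "body": {
  "series": [
    [-0.002,-0.003,0,0,0,0.04,0.1],
    [0,0,0,0,0,0.04,0.1],
    [0,0,0,0,0,0.04,0.1],
    [0,0,0,0,0,0.04,0.1],
    [0,0,0,0,0,0.04,0.1],
    [0,0,0,0,0,0.03,0.1],
    [0,0,0,0,0,0.006,0.1],
    [0,0,0,0,0,0,0.1],
    [0,0,0,0,0,0,0.1]
  ]
}}

```text
t: 21.4
eef_pos: [0.5785, 0.19, 0.2532]
eef_rot: [-3.14, -0.002, 1.351]
force: [-8.4, -7.3, 21.7]
width: 0.159
finger_force: 35.2
```

```bash
python3 -c "
from sw import *
tgt(-101.5)
s=arm.read_state();R=Ro.from_euler('xyz',s['eef_rot']).as_matrix();print('tool F',R.T@s['force'],R.T@s['ft_torque'])"
```

```text
shift [ 0.0046  0.0021 -0.0056] turn [-0.0005 -0.0006 -0.0059] deg 1.0737220636841978 mm 3.7863528396348505 q [ 0.17  0.79 -0.92  1.73  0.73  1.01 -1.24] t 21.4 F [-8.38 -7.31 21.74] M [-1.8    1.912  0.206] w 0.159 35.15
tool F [ -8.91385908  -6.62533326 -21.74560711] [ 1.47501609 -2.17359257 -0.19993658]
```

The reaction moment rose to 0.2 Nm, so the knob is at its stop. Open and retreat straight up.

Emit:
{"method": "move_arm", "body": {
  "series": [
    [0,0,0,0,0,0,0.5],
    [0,0,0,0,0,0,0.5],
    [0,0,0,0,0,0,0.5],
    [0,0,-0.03,0,0,0,0.5],
    [0,0,-0.05,0,0,0,0.5],
    [0,0,-0.06,0,0,0,0.5],
    [0,0,-0.06,0,0,0,0.5],
    [-0.03,0.06,-0.05,0,0,0,0.5],
    [-0.03,0.06,-0.05,0,0,0,0.5],
    [0,0.06,0,0,0,0,0.5],
    [0,0.06,0,0,0,0,0.5],
    [0,0,0,0,0,0,0.5],
    [0,0,0,0,0,0,0.5]
  ]
}}

```text
t: 22.7
eef_pos: [0.6901, 0.1341, 0.401]
eef_rot: [-3.138, -0.006, 1.351]
force: [-0.1, -0.4, -0.1]
width: 0.502
finger_force: 0.0
```

```bash
python3 - <<'E'
from plan import *
ct=G-.031*N;ims=[]
for n,(u,v) in {'side':(205,250),'top':(160,170)}.items():
    p,d=arm.grab_frame(n);a,b,c,e=BOX[n]
    ims.append(np.vstack([cv2.resize(p[b:b+100,a:a+100],(300,300),interpolation=2),cv2.resize(p[v:v+90,u:u+90],(300,300),interpolation=2)]))
    C=cloud(n,d);m=np.zeros(d.shape,bool);m[v:v+90,u:u+90]=1;m&=(C[...,2]>.099)&(C[...,2]<.118);print(n,m.sum(),cv2.minAreaRect(C[m][:,:2].astype(np.float32)),C[m][:,2].mean())
    try: report(n,p,d,None,ct)
    except Exception as x: print(x)
cv2.imwrite('pics/end.png',np.hstack(ims)[...,::-1]); print(arm.read_state()['force'])
E
```

```text
side 113 ((0.5785688757896423, 0.19333218038082123), (0.041915059089660645, 0.015155789442360401), 78.26712799072266) 0.10515457388079458
 red ang -64.33913150413326 0.04468859793459355 0.06048270637616677 16
 bar 83 ((-2.5585293769836426e-05, 0.0011503007262945175), (0.015758831053972244, 0.0511559322476387), 28.08757781982422) 0.039769792686049375
 top white 28 0.005605050415090406 -0.011997939837377696 from centre -64.95953591417208 from bar centre -66.81733208597097
top 107 ((0.5817819237709045, 0.19194400310516357), (0.04201024770736694, 0.01419038511812687), 77.15304565429688) 0.10605833128576696
 red ang -60.94949802363786 0.04625059070822032 0.058527566634528544 20
 bar 56 ((0.009702252224087715, -0.009634275920689106), (0.01506446860730648, 0.022640878334641457), 17.977886199951172) 0.03915964279179576
 top white 35 0.008606774904980456 -0.01284271296841065 from centre -56.171272958372384 from bar centre -108.85177453698324
[0.01538401 0.00363561 0.49051249]
```

View pics/end.png

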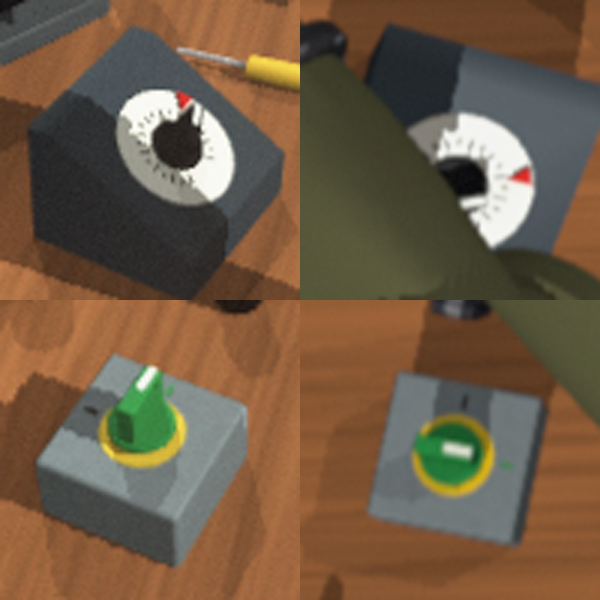

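The knob's line now points at the green tick, at right in the top view. It has turned 90° and its top sits about 4 mm lower, so it is staying in by itself. The dial still points at the tab, and the arm is clear of everything.

```bash
python3 -c "
from station import arm
print(arm.finish_job())"
```

```text
the job is handed in; nothing more can be done
None
```

The job is handed in, with no verdict returned: by the last images the dial points at the red tab to within about 2°, and the green knob is turned to its stop, staying in by itself with the arm clear.

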